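# Pack the bench-frame feet into their kit tray

## Robot

A 6-joint arm with a two-finger parallel gripper is mounted at the origin on a cart in front of the work surface, level with it; the furniture and walls round the work are solid. World frame = base frame: x ahead of the robot, y to its left, z up, the work surface at z = 0. Lengths are in m, angles in rad, forces in N, time in s.
With the tool pointing down it reaches from about 0.25 to 0.775 m from the base axis. Payload 8.9 kg.
Tool frame: the origin (TCP) lies midway between the tips of the shut fingers; the grasp point (between the pads) lies 19 mm behind it; z points along the fingers, y is the line along which they close (so a half turn about z gives the same grasp; the last joint's range is limited). The gripper opens to 85 mm and grips with 20 to 120 N. Pads are 22 mm wide; open, the fingers measure 114 mm over their backs; the gripper's body (76 mm by 85 mm) begins 54 mm behind the grasp point. The pads swing forward as they close: fully open they stand 13 mm farther back than shut.
Start: joints at [1.209, 0.291, -0.153, 1.127, 0, 1.431], TCP at [0.116, 0.512, 0.231] pointing down, gripper open.
Joint ranges: [-2.52, 2.52], [-0.91, 1.74], [-1.3, 1.37], [-1.96, 2.02], [-1.52, 1.47], [-3.14, 3.14]. Speed limits (rad/s): [2.22, 2.22, 2.79, 3.14, 3.14, 3.14].

## Interface

Orientations are given as a unit quaternion [x, y, z, w].
In Python, from plant import manip gives the robot as it stands. The module is installed in compiled form; this text tells all that it offers. Calls block until the motion is done:
- manip.move_to(position, orientation): joint-space move of the TCP to a pose.
- manip.servo_line(position, max_speed=0.15, ori=None): straight line of the TCP; ori=None keeps the orientation; max_speed is the mean speed in m/s.
- manip.goto_joints(angles): joint-space move.
- manip.gripper_to(opening, force=None): finger opening in m; force is the grip in N (None keeps the last); returns when the fingers have stopped.
- manip.pause(seconds).
- manip.solve_ik(position, orientation): joint angles nearest the present ones, or None.
- manip.capture(name): name is "side" or "top" or "wrist"; returns a dict with "img" (420x560x3 uint8, blue, green, red), "range_z" (420x560 float32, m along the optical axis (not along the pixel's ray), 0 where there is no reading), "camera_matrix" (3x3 intrinsics, pixels), "R" (3x3) and "t" (3): a world point X has camera coordinates R X + t. Camera axes: x right, y down, z forward; pixel columns grow to the right and rows downward; lengths in m; the calibration is good to about 2 mm. A picture is of the moment at which its call begins.
A pose or a line that the arm cannot do raises manip.IKError and nothing moves.
- manip.close_job(): hands the job in; it is judged then, once.
Readings, each from a call of its own:
- manip.get_clock(): time.
- manip.get_q(): joint angles.
- manip.get_qvel(): joint speeds.
- manip.get_joint_torque(): joint torques, N m.
- manip.get_tcp_pos(): TCP position.
- manip.get_tool_rot(): TCP orientation.
- manip.get_ft_force(): force on the tool from outside, world axes, zero at the start.
- manip.get_moment(): the same for the moment, N m.
- manip.get_opening(): finger opening in m.
- manip.get_grasp_force(): force on a finger pad.
Only numpy, scipy, OpenCV 4.12 (cv2) and the standard library are available. Lean on these libraries where they do the work, as an engineer would, in place of code of your own. Each camera call takes 0.05 s, during which the arm holds its last target. There are 200 camera calls.

## Task

Pack the two L-shaped steel feet and the straight steel foot into the blue kit tray, so that all three lie flat on its floor with their square spigots up and none rides on another or on the rim; they only fit if you turn the two Ls to interlock and set the straight one across the end that is left. Let go of everything, and leave the pliers, the marker, the tape measure and the tin where they are.

Things in the scene. Friction and masses are not known exactly. Their poses are not given: they have to be found in the camera images.
- kit_tray: Loose blue sheet-steel tray, 1.2 kg. Floor inside 107 (x) by 211 mm (y), 3 mm thick; walls upright to 9 mm above the table, then flaring 5 mm out to a rolled rim 20 mm above the table, whose outer skirt goes straight down to the table: 124x228 mm outside. Origin: centre of underside; z up. The packed feet take 100x200 mm: play 7 mm in all along x, 11 mm along y.
- kit_tray_in (a point): Centre of the tray's inner floor, 3 mm above its underside; axes as the tray's. The two Ls interlocked, one turned half round to the other, take 100x150 mm; the straight foot fits across the remaining 50 mm at either end.
- ell_foot_a: One of two like L-shaped feet, bare steel, loose, 0.34 kg. Plate 6 mm thick covers x -25..75, y -25..25 and x -25..25, y 25..75 mm: equal arms along +x and +y. On the elbow an upright open square tube (spigot) 25x25 mm, faces along x and y, top 56 mm above the underside. Origin: underside, below the spigot's axis; z up. Mass centre 13 mm along each arm. Dark bolt hole near each arm's end.
- ell_foot_b: Other of two like L-shaped feet, bare steel, loose, 0.34 kg. Plate 6 mm thick covers x -25..75, y -25..25 and x -25..25, y 25..75 mm: equal arms along +x and +y. On the elbow an upright open square tube (spigot) 25x25 mm, faces along x and y, top 56 mm above the underside. Origin: underside, below the spigot's axis; z up. Mass centre 13 mm along each arm. Dark bolt hole near each arm's end.
- bar_foot: Straight foot, bare steel, loose, 0.24 kg: plate 100 (x) by 50 (y) by 6 mm with an upright open square tube (spigot) 25x25 mm in the middle, faces along x and y, top 56 mm above the underside; a dark bolt hole either side. Origin: centre of the underside, below the spigot's axis; z up.
- pliers: Bystander: black-handled combination pliers, 61x184x14 mm, lying between the work and the robot. Leave alone.
- marker: Bystander: white and black marker pen, 17x135x16 mm, lying between the work and the robot. Leave alone.
- tape_measure: Bystander: yellow pocket tape measure, 64x96x37 mm, left of the work near the vice. Leave alone.
- tin: Bystander: round tin, 75 mm across, 58 mm tall, beyond the tray. Leave alone.

How it is judged:
At the end, for the whole second after the job is handed in: The tray stands flat on the table. Both L feet and the straight foot lie inside its walls on its floor (underside within -2 to +3 mm of the floor, parallel to it within 0.035 rad, spigot axis within 32 mm across and 84 mm along of the tray's centre), spigots up, at rest (angle between kit_tray's own z axis and vertical below 0.04 rad and height (world z) of kit_tray below 0.004 m and x of ell_foot_a in the frame of kit_tray_in between -0.032 and 0.032 m and y of ell_foot_a in the frame of kit_tray_in between -0.084 and 0.084 m and z of ell_foot_a in the frame of kit_tray_in between -0.002 and 0.003 m and angle between the z axis of each of ell_foot_a, ell_foot_b, bar_foot and the z axis of kit_tray_in, either way round below 0.035 rad and angle between each of ell_foot_a, ell_foot_b, bar_foot's own z axis and vertical below 0.06 rad and linear speed of each of ell_foot_a, ell_foot_b, bar_foot below 0.02 m/s and x of ell_foot_b in the frame of kit_tray_in between -0.032 and 0.032 m and y of ell_foot_b in the frame of kit_tray_in between -0.084 and 0.084 m and z of ell_foot_b in the frame of kit_tray_in between -0.002 and 0.003 m and x of bar_foot in the frame of kit_tray_in between -0.032 and 0.032 m and y of bar_foot in the frame of kit_tray_in between -0.084 and 0.084 m and z of bar_foot in the frame of kit_tray_in between -0.002 and 0.003 m); the robot touches nothing.
It fails at once if The pliers was moved by more than 25 mm (distance of pliers from where it was at the start of the episode above 0.025 m).
It fails at once if The marker was moved by more than 25 mm (distance of marker from where it was at the start of the episode above 0.025 m).
It fails at once if The tape measure was moved by more than 25 mm (distance of tape_measure from where it was at the start of the episode above 0.025 m).
It fails at once if The tin was moved by more than 25 mm (distance of tin from where it was at the start of the episode above 0.025 m).
It also fails if it takes over 61 s, if anything falls off the work surface, if the arm or the gripper's body presses on something with over 40 N, if the wrist force passes 120 N, or if a joint passes its speed limit or range.

## Working session

There is one attempt and no reset: what is moved stays moved. The work goes in short steps, each a Python script; the robot and the scene stay as the last script left them, time stands still between calls to the robot, and variables do not carry over. Pictures are saved under pics/ and viewed, at most 10 in all, crops included, and the job is handed in when it is done.

```bash
mkdir -p pics; python3 - <<'E'
from plant import manip
import cv2,pickle,numpy as np
d={n:manip.capture(n) for n in("top","side")}
pickle.dump(d,open("c0.pkl","wb"))
cv2.imwrite("pics/top0.png",d["top"]["img"]);cv2.imwrite("pics/side0.png",d["side"]["img"])
for n in d: print(n,d[n]["camera_matrix"].tolist(),(-d[n]["R"].T@d[n]["t"]),d[n]["R"].round(2).tolist())
print(manip.get_clock(),manip.get_tool_rot())
E
```

```text
top [[508.6100155843964, 0.0, 269.6132570887167], [0.0, 508.6100155843964, 206.7676217910852], [0.0, 0.0, 1.0]] [ 0.44302964 -0.02860519  1.30477474] [[0.03, -1.0, 0.01], [-1.0, -0.03, -0.06], [0.06, -0.01, -1.0]]
side [[498.0861572907732, 0.0, 283.60888139385753], [0.0, 498.0861572907732, 210.64418846727264], [0.0, 0.0, 1.0]] [0.32534985 0.95114243 0.86838634] [[-0.98, -0.18, 0.0], [-0.12, 0.62, -0.77], [0.14, -0.76, -0.63]]
0.1 [ 1.11161391e-01  9.93802185e-01 -5.77912009e-04 -1.67388135e-04]
```

View pics/top0.png

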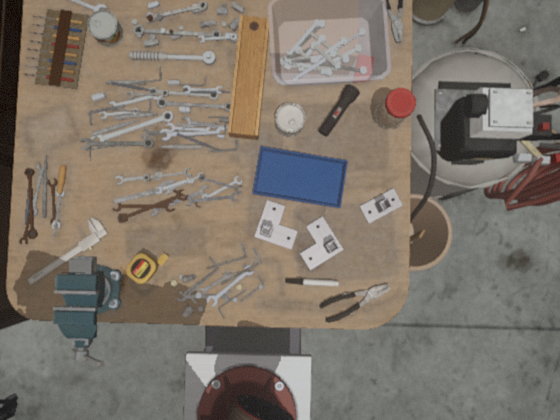

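View pics/side0.png

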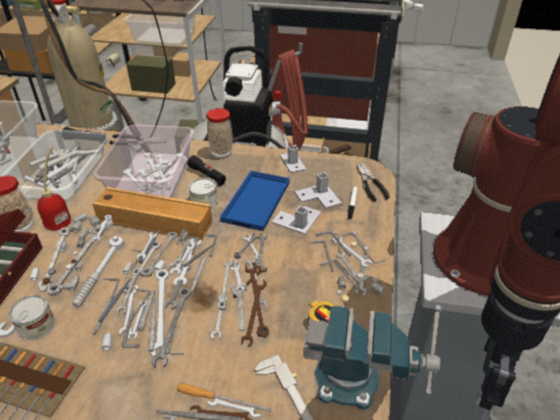

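The top view shows the tray near (300,177), the Ls with spigots near (270,228) and (328,243), and the straight foot at (381,205). The pliers, marker and tape lie below and left of these. Next I'll get coarse positions and take close wrist views.

```bash
cat > h.py <<'E'
from plant import manip
import cv2,pickle,numpy as np
from scipy.spatial.transform import Rotation as Ro
def ray(c,uv,z):
    uv=np.atleast_2d(np.asarray(uv,float)); K=c["camera_matrix"]
    d=np.c_[(uv-K[:2,2])/[K[0,0],K[1,1]],np.ones(len(uv))]@c["R"]
    o=-c["R"].T@c["t"]; return (o+d*((z-o[2])/d[:,2])[:,None])[:,:2]
def cloud(c):
    z=c["range_z"].astype(float);v,u=np.indices(z.shape);K=c["camera_matrix"]
    p=np.stack([(u-K[0,2])/K[0,0]*z,(v-K[1,2])/K[1,1]*z,z],-1)
    return (p-c["t"])@c["R"]
def quat(yaw): # tool down, tool y axis at world angle yaw
    y=np.array([np.cos(yaw),np.sin(yaw),0]);z=np.array([0,0,-1.]);x=np.cross(y,z)
    return Ro.from_matrix(np.c_[x,y,z]).as_quat()
E
python3 - <<'E'
from h import *
d=pickle.load(open("c0.pkl","rb"));c=d["top"]
for n,p,z in(("tray",(300,177),.02),("L1",(268,229),.056),("L2",(327,243),.056),("bar",(380,205),.056)):print(n,ray(c,p,z))
print(np.degrees(Ro.from_quat(manip.get_tool_rot()).as_euler("zyx")))
manip.move_to([.36,-.06,.40],quat(np.pi/2))
print(manip.get_clock(),manip.get_q())
w=manip.capture("wrist");pickle.dump(w,open("w1.pkl","wb"));cv2.imwrite("pics/w1.png",w["img"])
print(-w["R"].T@w["t"],w["R"].round(2).tolist(),w["camera_matrix"][0,0])
E
```

```text
tray [[ 0.60276332 -0.11613167]]
L1 [[ 0.46756778 -0.03848526]]
L2 [[ 0.43761792 -0.18415272]]
bar [[ 0.53500188 -0.3129134 ]]
[-1.67235474e+02 -2.64239203e-02  1.79936319e+02]
2.4 [-3.65233735e-01 -5.99848793e-02 -1.20235363e-01  1.51079081e+00
  1.24558823e-04 -3.65835692e-01]
[ 0.2791125  -0.05898912  0.54264311] [[0.0, 1.0, 0.0], [0.95, -0.0, 0.31], [0.31, 0.0, -0.95]] 352.6220094618782
```

View pics/w1.png

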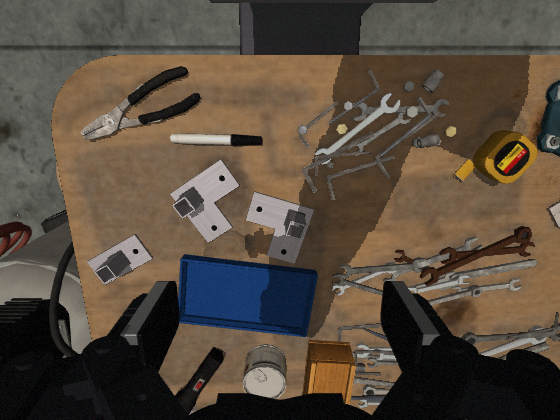

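The wrist view shows everything needed: L2 near (205,200), L1 near (285,225), the bar near (120,260) and the tray at (248,295). I'll enlarge it to pick corners.

```bash
python3 - <<'E'
from h import *
w=pickle.load(open("w1.pkl","rb"))
c=w["img"][150:350,75:335];c=cv2.resize(c,None,fx=3,fy=3,interpolation=cv2.INTER_CUBIC);cv2.imwrite("pics/w1c.png",c)
P=cloud(w);m=(P[...,2]>.045)&(P[...,2]<.065)&(w["range_z"]>.3);m[:150]=0;m[290:]=0;m[:,:80]=0;m[:,330:]=0
n,l,s,ce=cv2.connectedComponentsWithStats(m.astype(np.uint8))
for i in range(1,n):
    if s[i,4]>15:
        q=P[l==i];print(s[i],q.mean(0),cv2.minAreaRect(q[:,:2].astype(np.float32)*1000))
hsv=cv2.cvtColor(w["img"],cv2.COLOR_BGR2HSV)
b=cv2.inRange(hsv,(100,100,30),(130,255,255));cs,_=cv2.findContours(b,0,2);k=max(cs,key=cv2.contourArea)
h=cv2.convexHull(k)[:,0];print("tray px",cv2.approxPolyDP(h,5,True)[:,0].tolist())
for z in(.02,):print(cv2.minAreaRect(ray(w,h,z).astype(np.float32)*1000))
pl=cv2.inRange(hsv,(0,0,110),(180,45,255));pl[:150]=0;pl[290:]=0
cs,_=cv2.findContours(pl,0,2)
for k in cs:
    if cv2.contourArea(k)>800:print(cv2.contourArea(k),cv2.approxPolyDP(k,4,True)[:,0].tolist())
# table height check
t=P[235:250,130:165,2];print("table z",np.median(t))
E
```

```text
[172 195  25  24 197] [ 0.42733681 -0.19739138  0.05330822] ((427.6502380371094, -198.00054931640625), (24.985471725463867, 25.328824996948242), 33.35402297973633)
[285 218  21  22 188] [ 0.46177058 -0.03569911  0.05329303] ((462.2434997558594, -35.6422233581543), (24.736692428588867, 24.913938522338867), 73.22708129882812)
[ 94 261  25  23 238] [ 0.5340995  -0.32715944  0.05251154] ((534.720458984375, -327.3887023925781), (24.733154296875, 26.508041381835938), 29.729188919067383)
tray px [[316, 272], [305, 336], [179, 322], [185, 254]]
((596.690673828125, -116.30648040771484), (226.4219512939453, 131.33058166503906), 82.39361572265625)
1051.5 [[0, 263], [5, 267], [0, 269], [0, 289], [51, 288], [53, 273], [8, 267], [34, 264]]
1037.5 [[134, 235], [87, 262], [103, 283], [118, 276], [106, 265], [97, 268], [117, 250], [132, 269], [151, 258]]
1191.5 [[254, 192], [246, 220], [273, 227], [273, 235], [289, 235], [293, 221], [286, 233], [283, 222], [287, 210], [297, 211], [298, 205]]
2824.0 [[221, 160], [170, 194], [180, 216], [186, 215], [207, 241], [231, 227], [213, 203], [238, 185]]
table z 0.0009234683965505368
```

View pics/w1c.png

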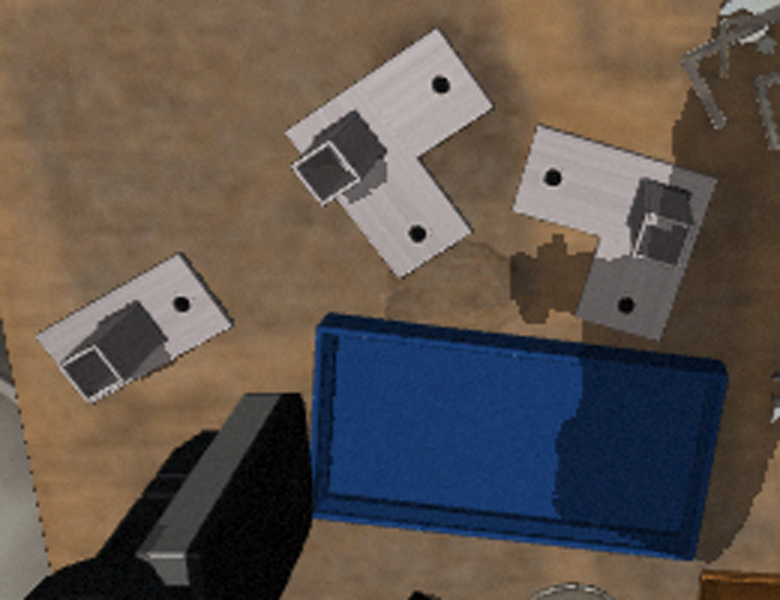

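The crop shows all plate corners except one on the bar, plus the tray outline. I'll refine the corners to subpixel, fit the poses, and cross-check the tray with the top view and depth.

```bash
cat > det.py <<'E'
from h import *
LM=np.array([[-25,-25],[75,-25],[75,25],[25,25],[25,75],[-25,75]])/1000
def fit(M,P):
    a,b=M.mean(0),P.mean(0);U,_,V=np.linalg.svd((M-a).T@(P-b));R=V.T@np.diag([1,np.linalg.det(V.T@U.T)])@U.T
    t=b-R@a;return np.r_[t,np.arctan2(R[1,0],R[0,0])],np.linalg.norm(M@R.T+t-P,axis=1)
E
python3 - <<'E'
from det import *
w=pickle.load(open("w1.pkl","rb"));g=cv2.cvtColor(w["img"],cv2.COLOR_BGR2GRAY)
def go(n,M,px):
    p=(np.array(px,float)-1)/3+[75,150];p=p.astype(np.float32)
    q=cv2.cornerSubPix(g,p.copy()[:,None],(2,2),(-1,-1),(3,30,.01))[:,0]
    for nm,r in(("raw",p),("sub",q)):
        s,e=fit(M,ray(w,r,.006));print(n,nm,s.round(4),np.degrees(s[2]).round(1),"res mm",(e*1000).round(1))
go("L2",LM,[(285,131),(401,277),(471,232),(419,157),(493,104),(437,28)])
go("L1",LM,[(716,180),(537,124),(514,210),(599,237),(578,312),(660,340)])
go("bar",np.array([[-50,25],[50,25],[50,-25]])/1000,[(36,336),(181,252),(233,325)])
for n,c in(("wrist",w),("top",pickle.load(open("c0.pkl","rb"))["top"])):
    b=cv2.inRange(cv2.cvtColor(c["img"],cv2.COLOR_BGR2HSV),(100,100,30),(130,255,255))
    k=max(cv2.findContours(b,0,2)[0],key=cv2.contourArea);m=np.zeros_like(b);cv2.drawContours(m,[k],-1,1,-1)
    if n=="top":print("rim",cv2.minAreaRect(ray(c,k[:,0],.02).astype(np.float32)*1000))
    P=cloud(c);s=(m>0)&(c["range_z"]>0)
    for a,z0,z1 in(("rim",.015,.03),("floor",-.003,.0065)):
        q=P[s&(P[...,2]>z0)&(P[...,2]<z1)];print(n,a,len(q),cv2.minAreaRect(q[:,:2].astype(np.float32)*1000),np.median(q[:,2]))
E
```

```text
Traceback (most recent call last):
cv2.error: OpenCV(4.12.0) :-1: error: (-5:Bad argument) in function 'cornerSubPix'
> Overload resolution failed:
>  - Layout of the output array corners is incompatible with cv::Mat
>  - Expected Ptr<cv::UMat> for argument 'corners'
```

```bash
cat > meas.py <<'E'
from det import *
w=pickle.load(open("w1.pkl","rb"));g=cv2.cvtColor(w["img"],cv2.COLOR_BGR2GRAY)
def go(n,M,px):
    p=np.ascontiguousarray(((np.array(px,float)-1)/3+[75,150]).astype(np.float32).reshape(-1,1,2))
    q=cv2.cornerSubPix(g,p.copy(),(2,2),(-1,-1),(3,30,.01))[:,0]
    for nm,r in(("raw",p[:,0]),("sub",q)):
        s,e=fit(M,ray(w,r,.006));print(n,nm,s.round(4),np.degrees(s[2]).round(1),"res mm",(e*1000).round(1))
go("L2",LM,[(285,131),(401,277),(471,232),(419,157),(493,104),(437,28)])
go("L1",LM,[(716,180),(537,124),(514,210),(599,237),(578,312),(660,340)])
go("bar",np.array([[-50,25],[50,25],[50,-25]])/1000,[(36,336),(181,252),(233,325)])
for n,c in(("wrist",w),("top",pickle.load(open("c0.pkl","rb"))["top"])):
    b=cv2.inRange(cv2.cvtColor(c["img"],cv2.COLOR_BGR2HSV),(100,100,30),(130,255,255))
    k=max(cv2.findContours(b,0,2)[0],key=cv2.contourArea);m=np.zeros_like(b);cv2.drawContours(m,[k],-1,1,-1)
    if n=="top":print("rim",cv2.minAreaRect(ray(c,k[:,0],.02).astype(np.float32)*1000))
    P=cloud(c);s=(m>0)&(c["range_z"]>0)
    for a,z0,z1 in(("rim",.015,.03),("floor",-.003,.0065)):
        q=P[s&(P[...,2]>z0)&(P[...,2]<z1)];print(n,a,len(q),cv2.minAreaRect(q[:,:2].astype(np.float32)*1000),np.median(q[:,2]))
E
python3 meas.py
```

```text
L2 raw [ 0.4273 -0.1976  0.5873] 33.6 res mm [0.7 1.2 1.5 0.7 1.2 1.3]
L2 sub [ 0.4276 -0.1985  0.5883] 33.7 res mm [1.2 1.1 1.  0.3 0.8 1.3]
L1 raw [ 0.462  -0.0351 -1.8705] -107.2 res mm [2.  0.4 1.1 1.4 3.2 0.4]
L1 sub [ 0.4623 -0.0348 -1.8734] -107.3 res mm [1.4 1.2 0.3 1.5 3.3 1.4]
bar raw [ 0.5347 -0.3264  2.0909] 119.8 res mm [0.3 0.7 0.8]
bar sub [ 0.535  -0.3274  2.0923] 119.9 res mm [1.2 0.8 1.2]
wrist rim 1217 ((601.3428955078125, -116.82364654541016), (227.4455108642578, 124.5591049194336), 82.2578125) 0.018863168481116074
wrist floor 6627 ((598.559814453125, -115.22189331054688), (223.3728790283203, 117.69664001464844), 82.44307708740234) 0.0033457475519606647
rim ((603.734619140625, -115.60135650634766), (223.48399353027344, 120.20122528076172), 82.61091613769531)
top rim 327 ((603.8251953125, -115.85430908203125), (224.21043395996094, 121.0501480102539), 82.71040344238281) 0.018389681266813777
top floor 3067 ((606.1036376953125, -117.01815795898438), (216.41729736328125, 110.8228530883789), 82.80955505371094) 0.0025104913833253703
```

Corner fits and spigot depth agree within 1 mm. Plan: L1 goes to the +y end (tray yaw -90), L2 to the middle (tray yaw +90), and the bar to the -y end.

```bash
cat > pp.py <<'E'
from h import *
TR=np.array([.6018,-.1165]);TY=np.radians(-7.6)
def w2(p,tr=TR,ty=TY): return tr+Ro.from_euler("z",ty).as_matrix()[:2,:2]@np.array(p)
GZ=.024;HI=.12
def pick(xy,yaw):
    manip.gripper_to(.052); q=quat(np.radians(yaw))
    manip.move_to([*xy,HI],q); manip.servo_line([*xy,GZ],.2)
    manip.gripper_to(.0,80); print("grip",manip.get_opening(),manip.get_grasp_force())
    manip.servo_line([*xy,HI],.2); print("F",np.round(manip.get_ft_force(),1),"open",manip.get_opening())
def place(xy,yaw,release=True):
    manip.move_to([*xy,HI],quat(np.radians(yaw))); f0=manip.get_ft_force()[2]
    manip.servo_line([*xy,GZ+.014],.15)
    for h in(.010,.007,.0055,.004,.003):
        manip.servo_line([*xy,GZ+h],.04); f=manip.get_ft_force()-[0,0,f0]
        print("h",h,np.round(f,1),np.round(manip.get_moment(),2))
        if f[2]>12: print("contact");break
    if release and h<=.0056: letgo(xy)
def letgo(xy):
    manip.gripper_to(.046); p=manip.get_tcp_pos(); manip.servo_line([p[0],p[1],HI],.2)
def look(name,pos=(.36,-.06,.40)):
    manip.move_to(list(pos),quat(np.pi/2)); w=manip.capture("wrist");pickle.dump(w,open(name+".pkl","wb"));cv2.imwrite(f"pics/{name}.png",w["img"]);return w
E
python3 - <<'E'
from pp import *
pick((.4622,-.0354),72.8)
place(w2((-.0265,.079)),82.4)
print(manip.get_clock())
E
```

```text
grip 0.023638642617316043 78.99952411651611
F [-1.  -0.  -4.7] open 0.023518200830089868
h 0.01 [ 0.6  0.2 -0.2] [0.1  0.07 0.  ]
h 0.007 [-0.3 -0.1  0.7] [ 0.05  0.07 -0.05]
h 0.0055 [ 0.5 -0.3  0.7] [ 0.06  0.03 -0.03]
h 0.004 [-2.2  1.2  9.8] [0.06 0.48 0.01]
h 0.003 [-7.3  1.1 22. ] [0.24 1.35 0.03]
contact
9.1333
```

```bash
python3 - <<'E'
from pp import *
w=look("w2",(.42,-.10,.36))
cv2.imwrite("pics/w2c.png",cv2.resize(w["img"][130:360,100:366],None,fx=2.6,fy=2.6,interpolation=cv2.INTER_CUBIC))
P=cloud(w);m=(P[...,2]>.045)&(P[...,2]<.075)&(w["range_z"]>.2);m[380:]=0
n,l,s,ce=cv2.connectedComponentsWithStats(m.astype(np.uint8))
for i in range(1,n):
    q=P[l==i]
    if s[i,4]>60:print(s[i],q.mean(0).round(4),cv2.minAreaRect(q[:,:2].astype(np.float32)*1000))
b=cv2.inRange(cv2.cvtColor(w["img"],cv2.COLOR_BGR2HSV),(100,100,30),(130,255,255))>0
q=P[b&(P[...,2]>.015)&(P[...,2]<.03)];print("rim",cv2.minAreaRect(q[:,:2].astype(np.float32)*1000))
print(manip.get_clock())
E
```

```text
[189 158  29  27 219] [ 0.4274 -0.1974  0.0537] ((427.6685791015625, -197.91470336914062), (24.94147300720215, 25.163148880004883), 33.119232177734375)
[101 236  28  25 279] [ 0.5344 -0.3268  0.0527] ((534.991455078125, -327.57672119140625), (25.21734619140625, 26.07094383239746), 30.438133239746094)
[465 243  19  12  87] [0.5372 0.173  0.0465] ((537.0818481445312, 173.6211395263672), (13.953156471252441, 25.720815658569336), 14.306628227233887)
[315 270  17  22 214] [ 0.5849 -0.038   0.0541] ((584.822021484375, -35.88951873779297), (22.57967185974121, 25.697307586669922), 83.55142211914062)
[   0  324   32   56 1018] [ 0.7022 -0.4988  0.0595] ((711.50244140625, -498.22576904296875), (104.3280029296875, 24.348731994628906), 13.632866859436035)
[335 347  12  33 214] [ 0.7335 -0.006   0.0579] ((733.3854370117188, -2.925419807434082), (13.459738731384277, 58.11762237548828), 86.19634246826172)
[ 265  348   48   32 1282] [ 0.7318 -0.0859  0.0546] ((731.86181640625, -85.51243591308594), (73.36410522460938, 52.57124328613281), 89.84691619873047)
rim ((601.4367065429688, -117.02259826660156), (227.0393524169922, 124.1246566772461), 82.30634307861328)
10.3333
```

View pics/w2c.png

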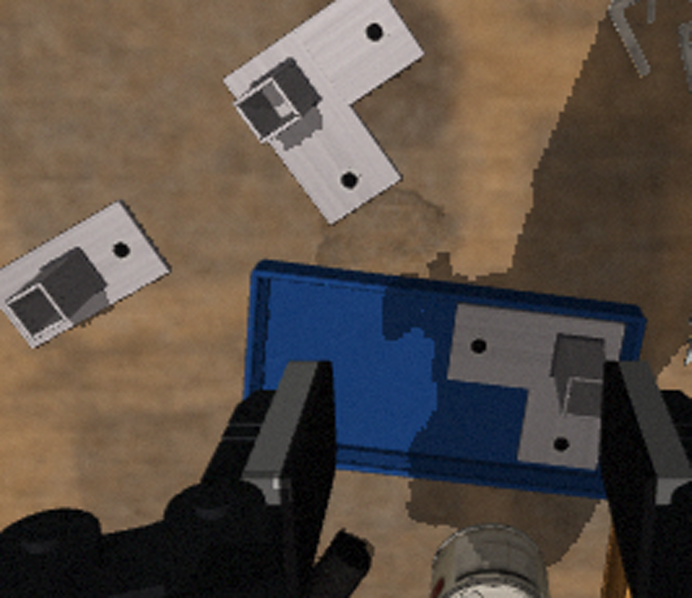

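L1 lies in the +y end of the tray with its arms along the near wall and the end wall. I'll check that it's flat, then place L2.

```bash
python3 - <<'E'
from pp import *
w=pickle.load(open("w2.pkl","rb"));P=cloud(w)
q=np.r_[P[252:274,278:305].reshape(-1,3),P[293:307,306:326].reshape(-1,3)];q=q[(q[:,2]>0)&(q[:,2]<.03)]
A=np.c_[q[:,:2]-TR,np.ones(len(q))];print("plate plane",np.linalg.lstsq(A,q[:,2],rcond=None)[0],q[:,2].mean())
f=P[258:300,205:245].reshape(-1,3);print("floor",np.linalg.lstsq(np.c_[f[:,:2]-TR,np.ones(len(f))],f[:,2],rcond=None)[0],f[:,2].mean())
R=Ro.from_euler("z",-TY).as_matrix()[:2,:2]
print("L1 target",w2((-.0265,.079)),"seen in tray",R@(np.array([.5848,-.0370])-TR))
# outline of plate in tray frame
hsv=cv2.cvtColor(w["img"],cv2.COLOR_BGR2HSV);m=cv2.inRange(hsv,(0,0,40),(180,60,255));m[:]=m*((P[...,2]<.03)&(P[...,2]>0));m[:245]=0;m[312:]=0;m[:,:265]=0;m[:,345:]=0
k=max(cv2.findContours(m,0,2)[0],key=cv2.contourArea)
c=cv2.approxPolyDP(k,3,True)[:,0];print(c.tolist(),((ray(w,c,.009)-TR)@R.T*1000).round(1).tolist())
E
```

```text
plate plane [ 0.00166814 -0.00259505  0.00941678] 0.009287997049040502
floor [-1.56242466  1.26730603  0.08190485] 0.1581654805116694
L1 target [ 0.58598104 -0.03468918] seen in tray [-0.02736505  0.07655328]
[[277, 246], [272, 275], [301, 278], [299, 306], [328, 310], [330, 292], [315, 289], [317, 264], [337, 268], [340, 255]] [[-52.7, 6.6], [-3.2, 5.2], [-4.0, 50.7], [46.1, 55.1], [47.4, 102.5], [14.5, 99.9], [12.3, 75.5], [-31.0, 71.5], [-28.3, 103.3], [-50.6, 103.8]]
```

L1 is flat on the floor, with its plate top at 9.4 mm. Now L2.

```bash
python3 - <<'E'
from pp import *
pick((.4276,-.1980),33.5)
place(w2((.0262,-.0265)),82.4)
w=look("w3",(.42,-.14,.36))
cv2.imwrite("pics/w3c.png",cv2.resize(w["img"][130:360,100:366],None,fx=2.6,fy=2.6,interpolation=cv2.INTER_CUBIC))
P=cloud(w);b=cv2.inRange(cv2.cvtColor(w["img"],cv2.COLOR_BGR2HSV),(100,100,30),(130,255,255))>0
q=P[b&(P[...,2]>.015)&(P[...,2]<.03)];print("rim",cv2.minAreaRect(q[:,:2].astype(np.float32)*1000))
print(manip.get_clock())
E
```

```text
grip 0.023874608413415405 78.7644374370575
F [-1.   0.5 -2.3] open 0.023836849505685556
h 0.01 [ 0.6 -0.5 -0.4] [-0.09 -0.02 -0.02]
h 0.007 [-0.5  0.1 -1.5] [-0.03 -0.01 -0.  ]
h 0.0055 [0.5 0.2 0. ] [-0.09 -0.1  -0.01]
h 0.004 [-1.8  1.4  7.5] [0.09 0.35 0.08]
h 0.003 [-6.2  1.6 16. ] [0.29 1.13 0.01]
contact
rim ((601.610107421875, -116.60527038574219), (226.79405212402344, 123.9846420288086), 82.44929504394531)
18.1917
```

View pics/w3c.png

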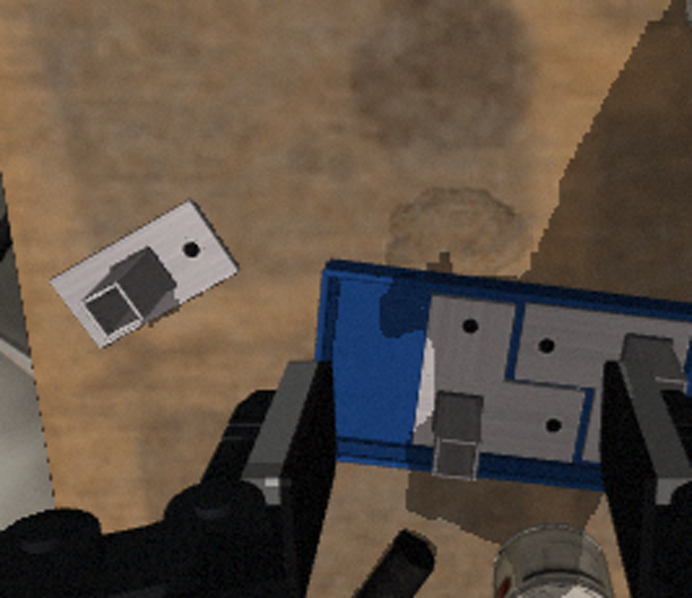

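L2 is interlocked, with blue gaps visible all round it (crop x≈515 and 583). I'll measure the free slot from its left edge, (431,296) to (413,445), and place the bar in the middle.

```bash
python3 - <<'E'
from pp import *
w=pickle.load(open("w3.pkl","rb"));R=Ro.from_euler("z",-TY).as_matrix()[:2,:2]
e=(ray(w,np.array([(431,296),(413,443)])/2.6+[100,130],.009)-TR)@R.T
wall=(ray(w,np.array([(336,280),(333,432)])/2.6+[100,130],.006)-TR)@R.T
print("L2 edge mm",(e*1000).round(1),"wall",(wall*1000).round(1))
y=(e[:,1].min()-.1055)/2; y=np.clip(y,-.0805,-.0765); print("bar y",y)
pick((.5349,-.3273),119.9)
place(w2((0,y)),172.4)
w=look("w4",(.42,-.16,.36))
cv2.imwrite("pics/w4c.png",cv2.resize(w["img"][130:360,100:366],None,fx=2.6,fy=2.6,interpolation=cv2.INTER_CUBIC))
print(manip.get_clock())
E
```

```text
L2 edge mm [[-48.4 -50.5]
 [ 50.  -49.8]] wall [[ -49.9 -106.4]
 [  50.6  -99.5]]
bar y -0.07801895919338336
grip 0.024272498588453064 79.7269356250763
F [-0.6  0.2 -3.4] open 0.023891274757230362
h 0.01 [-0.2  0.8  0.1] [-0.02  0.03  0.02]
h 0.007 [-1.5 -1.1 -0.3] [-0.01  0.01 -0.02]
h 0.0055 [-0.5  0.3  0.3] [-0.    0.01  0.04]
h 0.004 [-3.9  1.5 10.5] [ 0.31  0.61 -0.04]
h 0.003 [-7.8  2.7 21.1] [ 0.59  1.33 -0.02]
contact
26.15
```

View pics/w4c.png

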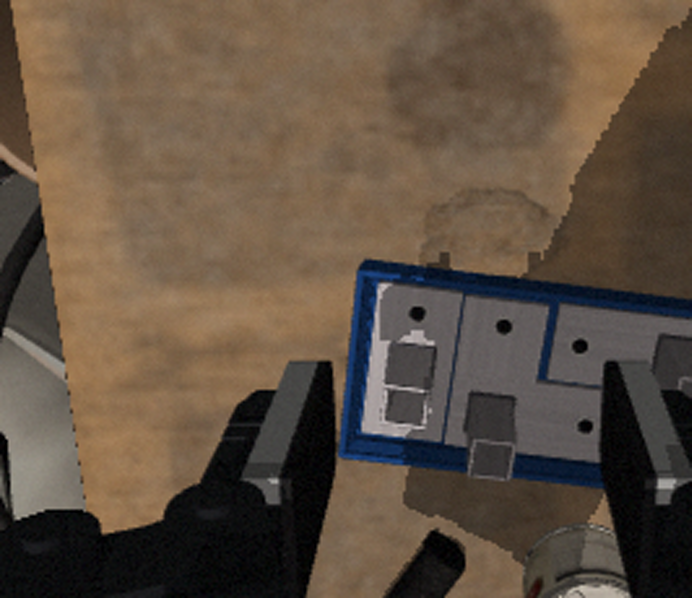

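The bar sits across the -y end with a thin gap to L2 at crop x≈455. I'll check that each plate is flat in the depth data before handing in.

```bash
python3 - <<'E'
from pp import *
w=pickle.load(open("w4.pkl","rb"));P=cloud(w);R=Ro.from_euler("z",-TY).as_matrix()[:2,:2]
T=(P[...,:2]-TR)@R.T*1000
def chk(n,boxes):
    q=np.concatenate([P[(T[...,0]>a)&(T[...,0]<b)&(T[...,1]>c)&(T[...,1]<d)&(P[...,2]<.035)] for a,b,c,d in boxes])
    s=np.linalg.lstsq(np.c_[q[:,:2]-q[:,:2].mean(0),np.ones(len(q))],q[:,2],rcond=None)[0];print(n,len(q),s.round(4))
chk("bar",[(-45,-18,-98,-58),(18,45,-98,-58)])
chk("L2",[(-45,5,-45,-8),(5,45,5,45)])
chk("L1",[(-45,-8,10,55)])
m=(P[...,2]>.055)&(P[...,2]<.066)&(abs(T[...,0])<60)&(abs(T[...,1])<115)
n,l,s,_=cv2.connectedComponentsWithStats(m.astype(np.uint8))
for i in range(1,n):
    if s[i,4]>40:print("spigot",np.median(P[l==i,2]),cv2.minAreaRect(T[l==i].astype(np.float32))[:2])
E
```

```text
bar 585 [ 0.0005 -0.002   0.0094]
L2 1233 [0.0015 0.0011 0.0093]
L1 548 [-0.0029 -0.0095  0.0092]
spigot 0.05852209230696124 ((-27.507305145263672, 79.01370239257812), (24.556148529052734, 24.971620559692383))
spigot 0.05868335239648792 ((-1.0978765487670898, -77.62760162353516), (24.553529739379883, 25.72661781311035))
spigot 0.05859751088262577 ((25.221336364746094, -26.381908416748047), (25.84889030456543, 25.039018630981445))
```

All three plates are flat at 9.3 mm and inside the limits.

```bash
python3 -c "
from plant import manip
print(manip.close_job(),manip.get_clock())"
```

```text
the job is handed in; nothing more can be done
the job is handed in; nothing more can be done
```

The job is handed in: the last camera check, at about 26 s of the 61 s, showed both Ls interlocked and the straight foot across the -y end, all flat on the tray floor and released. I never moved the arm near the bystanders but did not re-measure them, and `close_job()` returned no verdict.

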